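Load the tube block and set the block heater's lever

TASK

The aluminium tube block stands on its edge on the bench: lay it down on the bench with its wells facing up and let go of it, without letting it topple or drop; then take it again, set it wells up in the heater's recess and push it fully home. Only after that, swing the heater's lever round until it lines up with the set-point pointer, and leave it there. Leave the pointer where it is set and do not disturb the other things.

Things in the scene. Friction and masses are not known exactly. Their poses are not given: they have to be found in the camera images.
- block: Aluminium tube block, 0.4 kg, 44 x 56 x 70 mm (its x, y, z), starting on edge with z up, 70 mm tall. Origin: centre of the 44 x 56 mm face it starts on (block centre at z = +35 mm). Its +x face (56 x 70 mm) has six black wells, 17 mm across, and must end up: the block turns 90 degrees about its y axis. The opposite plain face is the foot. Grip it across y (56 mm).
- block_top (a point): Centre of the block's well face (block frame x = +22 mm, z = 35 mm); axes as the block's, so x points out of the wells and must end pointing up.
- block_foot (a point): Centre of the block's plain foot face (block frame x = -22 mm, z = 35 mm); axes as the block's.
- heater: Block heater, fixed: white housing 160 (x) x 330 (y) x 50 mm high, origin centre of underside. Recess in the +y part of its top, lever and pointer on the -y part. Two grey guard plates (6 mm thick, 70 mm long along y, 45 mm above the housing top, middles at heater x = +48 and -48 mm) flank the recess and bar a gripper tilted towards +-x; the +-y sides are open for fingers.
- recess (a point): Centre of the recess's mouth on the housing's top (heater frame 0, 85, 50 mm), axes as the heater's. Opening 74 mm along x by 60 mm along y, vertical walls: the block goes in wells up with its 56 mm width (block y) along heater y, either way round, with 2 mm of play all round.
- platen (a joint): The recess's floor, a plate that slides down: 0 = up (16 mm below the mouth), 0.010 m = fully down (26 mm below). Stiff (friction about 10 N, no spring): it carries the block without sinking, needs a push of some 6 to 8 N on the block's top, and stays where pushed. The block's top stands 28 mm above the housing top before it is pushed, 18 mm when fully home.
- lever (a joint): Angle of the heater's lever about its upright hinge, 0 to 1.6 rad, clockwise from above as it grows. At 0.8 it points along heater -x, at 0 between -x and -y; growing values swing it towards the recess. Starts near 0. Friction holds it where it is left (about 3.5 N at the knob). It lines up with the pointer when this equals pointer (same zero and direction).
- lever_knob (a point): Top centre of the lever's upright black cylindrical knob: 24 mm diameter, its side can be gripped over the upper 32 mm, top 52 mm above the housing top, 105 mm from the hinge. Site x axis points outward along the lever.
- lever_hinge (a point): Lever's hinge axis, at the top of its hub (heater frame 60, -65, 70 mm). The lever is a flat steel bar 14 mm wide, 10 to 18 mm above the housing top.
- pointer (a joint): Angle at which the set-point pointer is set (0.6 to 1.45 rad), same hinge axis, zero and direction as lever. Very stiff; to be left alone.
- pointer_tip (a point): End of the set-point pointer, a thin flat dark steel strip lying on the housing top under the lever, 136 mm from the hinge so that its broad end shows beyond the lever's knob; top 4 mm above the housing. Site x axis points outward along the pointer.
- rack: Bystander: white tube rack 100 x 170 x 50 mm with blue-capped tubes, 114 mm high in all, origin centre of its underside.
- tipbox: Bystander: magenta pipette-tip box with clear lid, 85 x 120 x 67 mm, origin centre of its underside.
- bottle: Bystander: glass bottle with blue cap, 76 mm across, 170 mm tall, origin centre of its underside.
- timer: Bystander: flat black bench timer 70 x 60 x 16 mm, origin centre of its underside.
- blank: Bystander: plain solid aluminium bar without wells, 110 x 40 x 30 mm, long along its x; not the tube block, origin centre of its underside.
- dish: Bystander: round clear dish 90 mm across, 15 mm tall, origin centre of its underside.
- carton: Bystander: upright carton 60 x 80 x 150 mm, origin centre of its underside.
There are look-alikes about, which are no part of the job. Leave any green, orange or yellow look-alike of the block alone.

How it is judged (in metres and radians):
On the way, in this order (a step that is already met when the one before it is completed fails the run):
1. the block lies on the bench with its wells up, let go (angle between block_top's own x axis and vertical below 0.1 rad and height (world z) of block_foot below 0.005 m and contact force between the fingers and block below 0.1 N), for 0.2 s.
2. the block is fully home in the recess, wells up (z of block_foot in the frame of heater below 0.0262 m and horizontal distance between block_foot and recess below 0.006 m and angle between block_top's own x axis and vertical below 0.06 rad), for 0.2 s.
At the end, for the whole second after the job is handed in: The block is released at rest in the recess, wells up (within 0.06 rad), within 6 mm of the recess's centre, its foot less than 26.2 mm above the bench under the heater (fully down is 24 mm); the lever is at rest in line with the pointer within 0.05 rad (all of step 2 and contact force between the fingers and block below 0.1 N and angle between the x axis of lever_knob and the x axis of pointer_tip, either way round below 0.05 rad and linear speed of block below 0.02 m/s and velocity of joint lever between -0.02 and 0.02 rad/s); the robot touches nothing.
It fails at once if the block topples or drops: it turns faster than 5 rad/s or moves faster than 0.5 m/s with no finger on it (contact force between the fingers and block below 0.02 N and (angular speed of block above 5 rad/s or linear speed of block above 0.5 m/s)).
It fails at once if the lever is swung beyond 0.35 rad before the block is home (value of joint lever above 0.35 rad and value of joint platen below 0.007 m).
It fails at once if the pointer is moved by more than 5 mm (distance of pointer_tip from where it was at the start of the episode above 0.005 m).
It fails at once if a bystander is moved by more than 30 mm (distance of any of rack, tipbox, bottle, timer, blank, dish, carton from where it was at the start of the episode above 0.03 m).
It also fails if it takes over 69 s, if anything falls off the work surface, if the arm or the gripper's body presses on something with over 40 N, if the wrist force passes 120 N, or if a joint passes its speed limit or range.

ROBOT

A 6-joint arm with a two-finger parallel gripper is mounted at the origin on the work surface. World frame = base frame: x ahead of the robot, y to its left, z up, the work surface at z = 0. Lengths are in mm, angles in degrees, forces in N, time in s.
With the tool pointing down it reaches from about 350 to 850 mm from the base axis. Payload 8.1 kg.
Tool frame: the origin (TCP) lies on the centre line of the jaws, within the pads' length; the fingertips stand 14 mm ahead of it and the grasp point (between the pads) lies 5 mm behind it; z points along the fingers, y is the line along which they close (so a half turn about z gives the same grasp; the last joint's range is limited). The gripper opens to 85 mm and grips with 20 to 120 N. Pads are 22 mm wide; open, the fingers measure 114 mm over their backs; the gripper's body (76 mm by 85 mm) begins 54 mm behind the grasp point. The pads swing forward as they close: fully open they stand 13 mm farther back than shut.
Start: joints at [-80.523, 7.471, 85.268, -0, 87.261, -4.893], TCP at [148.928, -581.228, 245.292] pointing down, gripper open.
Joint ranges: [-169.43, 169.43], [-51.17, 129.36], [1.28, 143.12], [-76.62, 256.62], [0, 156.53], [-152.29, 152.29]. Speed limits (degrees/s): [136.94, 136.94, 159.86, 180, 180, 180].

INTERFACE

Orientations are given as [roll, pitch, yaw] about the fixed x, y, z axes, in that order (R = Rz(yaw) Ry(pitch) Rx(roll)).
In Python, from bench import sense, snapshot, camera_info, hand_in gives the robot as it stands. The module is installed in compiled form; this text tells all that it offers.
- The arm moves only by the tool apply_moves, never from a script. Its argument "deltas" is a list of rows, each a list of 7 numbers: the shift along the tool's x, y, z scaled (see below), then the turn, a rotation vector about the tool's x, y, z scaled (see below), then the opening, from 0 (shut) to 1 (fully open). In form: [[dx, dy, dz, ax, ay, az, claw], ...]. A call has 1 to 8 rows; each row shifts and turns the commanded pose from where the row before left it, along the tool's axes as they then stand; what a row does not reach is not made up. The controller multiplies each number of a shift by 0.03 m and each number of a turn by 0.08 rad. A row lasts 1/8 s, in which the tool goes at most 62.5 mm and 10.7 degrees, less where a joint would pass 70% of its speed; a pose out of reach is approached as far as the arm can. A call with a number of a shift or a turn outside -1 to 1 is refused whole. A call with a gripper value outside its range is refused whole. The fingers move at their own pace and stop on an object; "grip_force" is the grip in N (left out, the last holds). Time passes only in rows, so rows that do not move let the fingers close. It gives the time, the measured TCP pose, the force, the opening and the grip force at its end, in the units of the state.
- sense(): the state, without advancing time (a new reading comes with each control period).
- snapshot(name): name is "scene" or "top" or "wrist"; returns the picture (384x512x3 uint8, red, green, blue); there is no depth.
- camera_info(name): a dict with "vertical_fov" (degrees; the focal length in pixels is half the picture's height over the tangent of half this angle, whatever the lens; pixels are square), "cx", "cy" (the principal point, pixels), "origin" and "rotation" of the camera in the world; the wrist camera has in their place "tool_from_camera" (4x4, takes a point from camera to tool coordinates, whose origin is the TCP and whose axes are the flange's). Camera axes: x right, y up, looking along -z (the intrinsics and any distortion apply to the point x, -y, -z); pixel columns grow to the right and rows downward; lengths in mm; the calibration is good to about 2 mm. A picture is of the moment at which its call begins: read the wrist's pose just before it. camera_info takes no time and is no camera call.
- hand_in(): hands the job in; it is judged then, once.
The state is a dict: "time": time; "joint_pos": joint angles; "qd": joint speeds; "joint_efforts": joint torques, N m; "tool_pos": TCP position; "tcp_rot": TCP orientation; "ft_force": force on the tool from outside, world axes, zero at the start; "wrist_torque": the same for the moment, N m; "finger_gap": finger opening in mm; "grip_force": force on a finger pad.
Only numpy, scipy, OpenCV 4.12 (cv2) and the standard library are available. Lean on these libraries where they do the work, as an engineer would, in place of code of your own. Each camera call takes 0.05 s, during which the arm holds its last target. There are 200 camera calls.

## Working session

There is one attempt and no reset: what is moved stays moved. The work goes in short steps, Python scripts to look and compute and a tool call to move; the robot and the scene stay as the last step left them, time stands still between calls to the robot, and variables do not carry over. Pictures are saved under pics/ and viewed, at most 10 in all, crops included, and the job is handed in when it is done.

Besides the shell and the picture viewer there is one more tool, called after "Emit:" by a JSON object that holds its "name" and its "arguments". apply_moves: Moves the arm, as the interface text tells. Its arguments: {"type":"object","properties":{"deltas":{"type":"array"},"grip_force":{"type":"number"}},"required":["deltas"]}

```bash
mkdir -p pics; python3 - <<'E'
from bench import *
import cv2,json
for n in("scene","top","wrist"):
    print(n,{k:(v.tolist() if hasattr(v,'tolist') else v) for k,v in camera_info(n).items()})
print(sense())
for n in("scene","top"):
    im=snapshot(n); cv2.imwrite(f"pics/{n}0.png",cv2.resize(im[:,:,::-1],(800,600),interpolation=cv2.INTER_CUBIC)); cv2.imwrite(f"pics/raw_{n}0.png",im[:,:,::-1])
E
```

```text
scene {'vertical_fov': 55.09412157872435, 'cx': 257.6687253334022, 'cy': 192.48210091899108, 'origin': [1324.5851951424268, 692.2750227516856, 804.1374541220691], 'rotation': [54.56052443232169, 0.9898747516503864, 130.75056758568846]}
top {'vertical_fov': 44.387370353201675, 'cx': 258.97807501864145, 'cy': 190.05053966831017, 'origin': [474.8385523667872, 13.509926808723412, 1451.6116536466031], 'rotation': [5.324801671179167, -0.06454095494335946, -88.59445905873882]}
wrist {'vertical_fov': 66.40503234284586, 'cx': 249.3275161906792, 'cy': 186.11607007643698, 'tool_from_camera': [[0.000167456208481814, 0.9463974410944136, 0.32300442016845843, 82.33039763857235], [0.9999997854804987, -0.00036302056377965754, 0.0005452109911516755, 0.38962380669271823], [0.0006332435335953774, 0.32300425957874646, -0.9463972988637548, -129.20365258997901], [0.0, 0.0, 0.0, 1.0]]}
{'time': 0.0, 'joint_pos': array([-8.05243567e+01,  7.51550438e+00,  8.53275460e+01,  5.39716762e-04,
        8.72610733e+01, -4.89478177e+00]), 'qd': array([-0.02529103, -0.04184408,  0.02188028,  0.01344426, -0.09433195,
        0.05000676]), 'joint_efforts': array([-3.01580156e-03, -5.69404614e+01, -5.00553131e+01, -3.37064976e-04,
        1.53300102e-02, -5.39092227e-06]), 'tool_pos': array([ 148.83752244, -580.72290751,  244.25688049]), 'tcp_rot': array([-1.79896302e+02, -9.42155539e-03,  1.43703902e+01]), 'ft_force': array([ 0.2269728 , -0.18525053,  0.71480102]), 'wrist_torque': array([-0.01509379, -0.02887024, -0.025018  ]), 'grip_force': 0.0, 'finger_gap': 85.42609675583547}
```

View pics/top0.png

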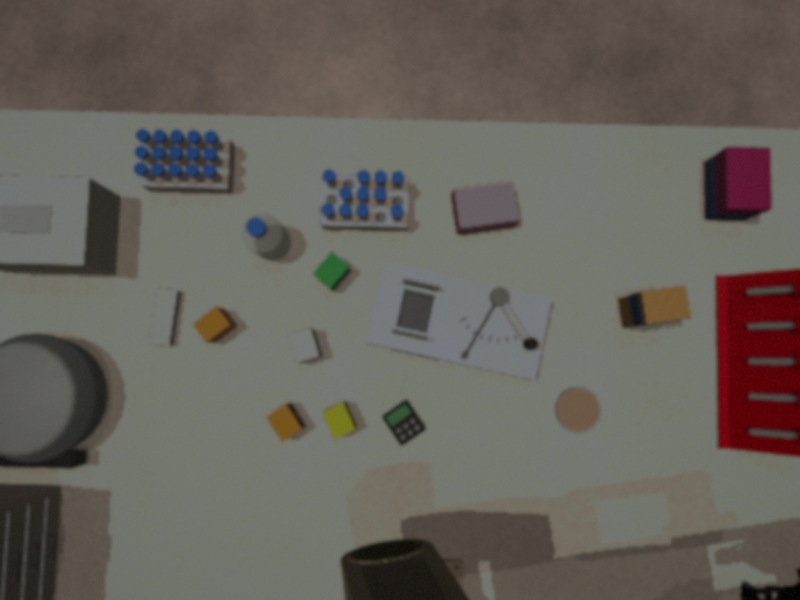

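View pics/scene0.png

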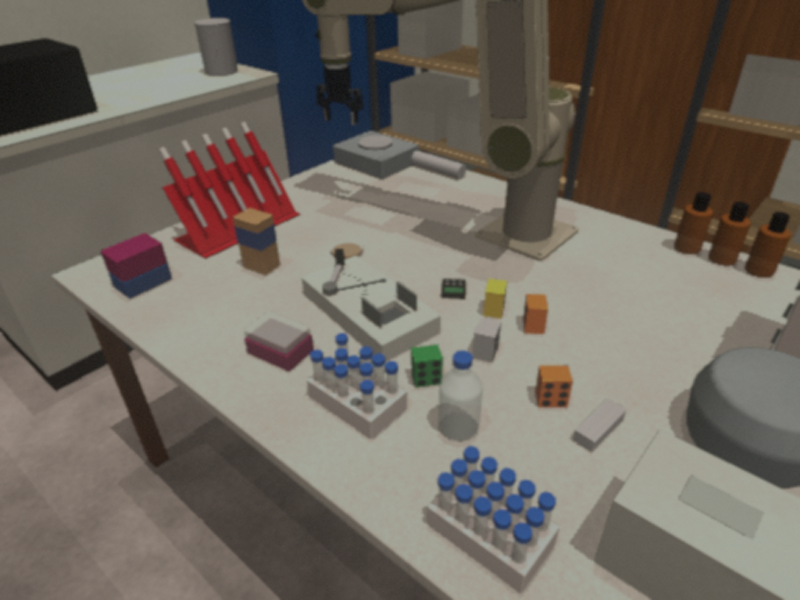

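The top view (800x600 scale) shows the grey block at (307,345). The heater is centred near (460,320), its recess near (415,312), the hinge at (500,297), the black lever knob at (530,343) and the pointer tip at (465,355). In the scene view the block is at (487,340), and the two faces visible there have no wells.

```bash
cat > h.py <<'E'
import numpy as np,cv2
from scipy.spatial.transform import Rotation as R
from bench import *
def cam(n,st=None):
    c=camera_info(n); f=192/np.tan(np.radians(c["vertical_fov"]/2))
    if n=="wrist":
        T=np.array(c["tool_from_camera"]); Rt=R.from_euler("xyz",st["tcp_rot"],degrees=True).as_matrix()
        return f,c["cx"],c["cy"],Rt@T[:3,3]+st["tool_pos"],Rt@T[:3,:3]
    return f,c["cx"],c["cy"],np.array(c["origin"]),R.from_euler("xyz",c["rotation"],degrees=True).as_matrix()
def cast(c,u,v,z):
    f,cx,cy,o,M=c; d=M@np.array([(u-cx)/f,-(v-cy)/f,-1]); return o+d*(z-o[2])/d[2]
def proj(c,p):
    f,cx,cy,o,M=c; q=M.T@(np.array(p)-o); return cx+f*q[0]/-q[2], cy-f*q[1]/-q[2]
E
python3 - <<'E'
from h import *
t=cam("top")
k=1.5625
for n,u,v,z in [("block",305,344,70),("recess",415,312,50),("hinge",500,297,70),("knob",530,343,102),("tip",465,355,54),("green",330,270,70),("bottle",257,228,170),("timer",404,422,16)]:
    print(n,cast(t,u/k,v/k,z).round(0))
a=cv2.imread("pics/raw_top0.png")[190:255,170:240]; b=cv2.imread("pics/raw_scene0.png")[190:255,285:345]
cv2.imwrite("pics/crop1.png",np.hstack([cv2.resize(a,(400,400),interpolation=3),cv2.resize(b,(400,400),interpolation=3)]))
E
```

```text
block [510. 200.  70.]
recess [577.  -5.  50.]
hinge [ 608. -165.   70.]
knob [ 522. -217.  102.]
tip [ 497. -102.   54.]
green [651. 158.  70.]
bottle [710. 279. 170.]
timer [366.  10.  16.]
```

View pics/crop1.png

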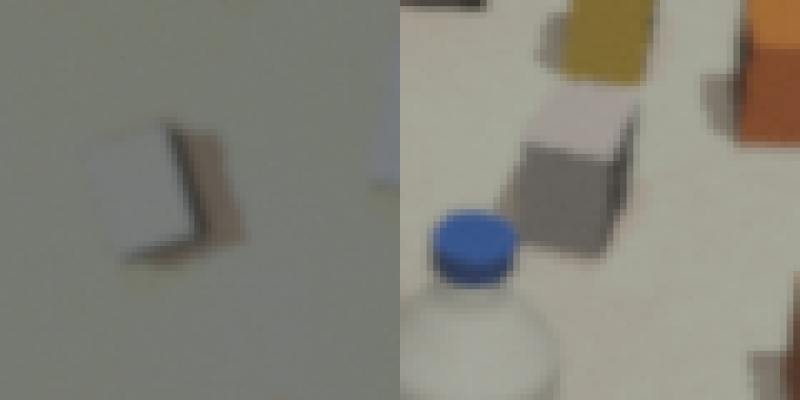

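The block is at about (510,200). Its long side lies about 20° off x, so the wells face roughly +y or -y. I'll move the wrist camera to a spot that shows both the block and the heater.

```bash
cat >> h.py <<'E'
from scipy.linalg import logm,expm
def mat(p,rpy):
    T=np.eye(4); T[:3,:3]=R.from_euler("xyz",rpy,degrees=True).as_matrix(); T[:3,3]=p; return T
def plan(p,rpy,N,start=None):
    s=sense(); A=mat(s["tool_pos"],s["tcp_rot"]) if start is None else mat(*start)
    E=expm(np.real(logm(np.linalg.inv(A)@mat(p,rpy)))/N)
    r=np.r_[E[:3,3]/30,R.from_matrix(E[:3,:3]).as_rotvec()/.08].round(3)
    B=A.copy(); e=np.eye(4); e[:3,3]=r[:3]*30; e[:3,:3]=R.from_rotvec(r[3:]*.08).as_matrix(); zs=[]
    for _ in range(N): B=B@e; zs.append(B[:3,3].round(0).tolist())
    print(N,"rows",r.tolist(),"max",abs(r).max(),"end",zs[-1],"mid",zs[N//2]); return r
E
python3 -c "
from h import *
plan([530,110,330],[180,0,109.5],40)"
```

```text
40 rows [0.739, -0.005, -0.071, -0.0, -0.0, -0.519] max 0.739 end [529.0, 110.0, 331.0] mid [502.0, -300.0, 289.0]
```

Emit:
{"name": "apply_moves", "arguments": {"deltas": [[0.924,-0.006,-0.089,0,0,-0.649,1],[0.924,-0.006,-0.089,0,0,-0.649,1],[0.924,-0.006,-0.089,0,0,-0.649,1],[0.924,-0.006,-0.089,0,0,-0.649,1],[0.924,-0.006,-0.089,0,0,-0.649,1],[0.924,-0.006,-0.089,0,0,-0.649,1],[0.924,-0.006,-0.089,0,0,-0.649,1],[0.924,-0.006,-0.089,0,0,-0.649,1]]}}

```text
time: 1.1
tool_pos: [348.8, -486.9, 266.1]
tcp_rot: [-179.9, -0.0, 38.3]
ft_force: [0.9, -0.9, -0.6]
finger_gap: 85.5
grip_force: 0.0
```

Emit:
{"name": "apply_moves", "arguments": {"deltas": [[0.924,-0.006,-0.089,0,0,-0.649,1],[0.924,-0.006,-0.089,0,0,-0.649,1],[0.924,-0.006,-0.089,0,0,-0.649,1],[0.924,-0.006,-0.089,0,0,-0.649,1],[0.924,-0.006,-0.089,0,0,-0.649,1],[0.924,-0.006,-0.089,0,0,-0.649,1],[0.924,-0.006,-0.089,0,0,-0.649,1],[0.924,-0.006,-0.089,0,0,-0.649,1]]}}

```text
time: 2.1
tool_pos: [493.1, -320.6, 287.5]
tcp_rot: [-179.9, -0.0, 62.1]
ft_force: [-0.4, 1.0, -0.9]
finger_gap: 85.2
grip_force: 0.0
```

Emit:
{"name": "apply_moves", "arguments": {"deltas": [[0.924,-0.006,-0.089,0,0,-0.649,1],[0.924,-0.006,-0.089,0,0,-0.649,1],[0.924,-0.006,-0.089,0,0,-0.649,1],[0.924,-0.006,-0.089,0,0,-0.649,1],[0.924,-0.006,-0.089,0,0,-0.649,1],[0.924,-0.006,-0.089,0,0,-0.649,1],[0.924,-0.006,-0.089,0,0,-0.649,1],[0.924,-0.006,-0.089,0,0,-0.649,1]]}}

```text
time: 3.1
tool_pos: [558.0, -110.3, 308.8]
tcp_rot: [-179.9, -0.0, 85.9]
ft_force: [-0.5, 0.2, 0.3]
finger_gap: 85.6
grip_force: 0.0
```

Emit:
{"name": "apply_moves", "arguments": {"deltas": [[0.924,-0.006,-0.089,0,0,-0.649,1],[0.924,-0.006,-0.089,0,0,-0.649,1],[0.924,-0.006,-0.089,0,0,-0.649,1],[0.924,-0.006,-0.089,0,0,-0.649,1],[0.924,-0.006,-0.089,0,0,-0.649,1],[0.924,-0.006,-0.089,0,0,-0.649,1],[0.924,-0.006,-0.089,0,0,-0.649,1],[0.924,-0.006,-0.089,0,0,-0.649,1]]}}

```text
time: 4.1
tool_pos: [532.6, 108.3, 330.3]
tcp_rot: [-179.9, -0.0, 109.7]
ft_force: [0.3, 0.6, 0.3]
finger_gap: 85.7
grip_force: 0.0
```

```bash
python3 - <<'E'
from h import *
import json
s=sense(); im=snapshot("wrist")[:,:,::-1]
print(s["time"],s["tool_pos"],s["tcp_rot"],s["joint_pos"].round(1))
json.dump({k:s[k].tolist() for k in("tool_pos","tcp_rot")},open("w1.json","w"))
cv2.imwrite("pics/raw_w1.png",im); cv2.imwrite("pics/w1.png",cv2.resize(im,(800,600),interpolation=3))
E
```

```text
4.1 [532.55329047 108.34179765 330.25053978] [-1.79944902e+02 -1.64219788e-02  1.09660670e+02] [  6.1  -2.4  86.6   0.   95.8 -13.6]
```

View pics/w1.png

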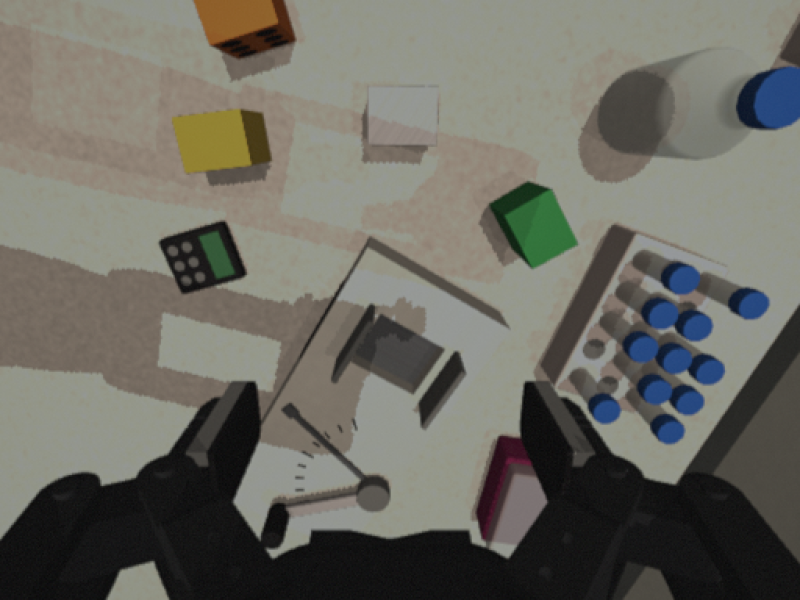

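The wrist view shows the block's top at (402,115) with no wells visible from above. The recess is at (398,352), the hinge at (372,493), the knob at (276,524) and the pointer tip at (290,410). I'll shift towards +y to see the block's +y face.

Emit:
{"name": "apply_moves", "arguments": {"deltas": [[0.65,0,0,0,0,0,1],[0.65,0,0,0,0,0,1],[0.65,0,0,0,0,0,1],[0.65,0,0,0,0,0,1],[0.65,0,0,0,0,0,1],[0.65,0,0,0,0,0,1],[0.65,0,0,0,0,0,1],[0,0,0,0,0,0,1]]}}

```text
time: 5.15
tool_pos: [486.7, 237.6, 330.7]
tcp_rot: [-180.0, -0.0, 109.7]
ft_force: [1.0, -0.5, -0.6]
finger_gap: 85.6
grip_force: 0.0
```

```bash
python3 - <<'E'
from h import *
import json
s=sense(); im=snapshot("wrist")[:,:,::-1]
print(s["time"],s["tool_pos"],s["tcp_rot"],s["joint_pos"].round(1))
json.dump({k:s[k].tolist() for k in("tool_pos","tcp_rot")},open("w2.json","w"))
cv2.imwrite("pics/raw_w2.png",im); cv2.imwrite("pics/w2.png",cv2.resize(im,(800,600),interpolation=3))
E
```

```text
5.15 [486.6978175  237.64363274 330.696289  ] [-1.79994343e+02 -1.32074293e-02  1.09677971e+02] [20.6 -2.7 86.9  0.  95.8  0.9]
```

View pics/w2.png

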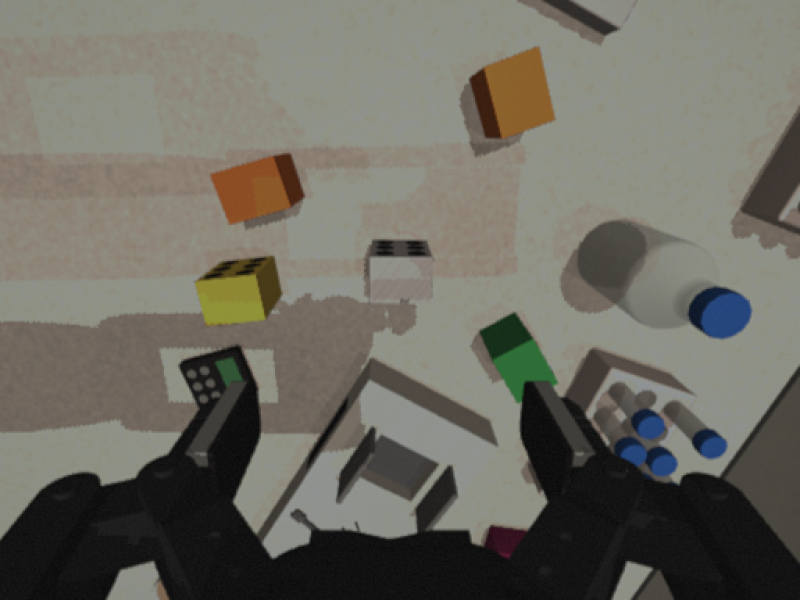

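The wells are on the +y face, and its edges run level in the image, so the tool's yaw already matches the block. Next I'll measure the block precisely.

```bash
python3 - <<'E'
from h import *
import json
for n,(x0,y0,x1,y1) in {"w1":(215,40,300,110),"w2":(215,140,300,205)}.items():
    im=cv2.imread(f"pics/raw_{n}.png"); st={k:np.array(v) for k,v in json.load(open(n+".json")).items()}; c=cam("wrist",st)
    lab=cv2.cvtColor(im,cv2.COLOR_BGR2LAB)[y0:y1,x0:x1].astype(int); g=lab[:,:,0]
    print(n,"col profile b", [(x+x0,int(lab[(y1-y0)//2-3:(y1-y0)//2+3,x,0].mean()),int(lab[(y1-y0)//2-3:(y1-y0)//2+3,x,2].mean())) for x in range(8,72,2)])
    m=(lab[:,:,2]<132).astype(np.uint8)
    m=cv2.morphologyEx(m,cv2.MORPH_OPEN,np.ones((3,3)))
    cs,_=cv2.findContours(m,cv2.RETR_EXTERNAL,2)
    for k in cs:
        if cv2.contourArea(k)>200:
            r=cv2.minAreaRect(k+np.array([x0,y0])); print(r, [cast(c,*p,70)[:2].round(1).tolist() for p in cv2.boxPoints(r)])
    for y in range(0,y1-y0,2): print((y+y0,int(g[y,38:48].mean()),int(lab[y,38:48,2].mean())),end=" ")
    print()
E
```

```text
w1 col profile b [(223, 152, 136), (225, 146, 136), (227, 141, 136), (229, 142, 136), (231, 131, 135), (233, 90, 133), (235, 123, 132), (237, 150, 132), (239, 149, 132), (241, 152, 132), (243, 154, 130), (245, 156, 130), (247, 157, 131), (249, 158, 131), (251, 156, 131), (253, 158, 130), (255, 158, 130), (257, 159, 130), (259, 159, 130), (261, 159, 130), (263, 159, 130), (265, 158, 131), (267, 158, 131), (269, 159, 131), (271, 159, 130), (273, 158, 131), (275, 158, 131), (277, 159, 130), (279, 152, 131), (281, 155, 135), (283, 158, 134), (285, 157, 134)]
((257.5, 66.0), (26.0, 43.0), 90.0) [[475.5, 216.6], [524.6, 234.2], [535.5, 206.6], [485.0, 188.5]]
(40, 158, 133) (42, 157, 133) (44, 158, 133) (46, 157, 132) (48, 158, 132) (50, 158, 131) (52, 157, 132) (54, 149, 134) (56, 158, 129) (58, 158, 130) (60, 158, 130) (62, 158, 130) (64, 158, 130) (66, 158, 131) (68, 158, 130) (70, 158, 130) (72, 159, 130) (74, 159, 130) (76, 159, 130) (78, 156, 131) (80, 150, 132) (82, 146, 133) (84, 145, 133) (86, 145, 133) (88, 145, 133) (90, 144, 132) (92, 129, 132) (94, 104, 135) (96, 117, 135) (98
[... 578 characters left out ...]
, 136), (279, 142, 136), (281, 142, 136), (283, 141, 136), (285, 141, 136)]
((255.5, 159.5), (11.0, 37.0), 90.0) [[471.4, 228.0], [518.6, 244.9], [524.2, 230.6], [476.4, 213.5]]
(140, 144, 136) (142, 147, 136) (144, 147, 136) (146, 148, 136) (148, 141, 136) (150, 150, 135) (152, 147, 135) (154, 67, 131) (156, 64, 130) (158, 59, 130) (160, 69, 130) (162, 61, 130) (164, 114, 131) (166, 153, 132) (168, 152, 132) (170, 151, 132) (172, 151, 132) (174, 152, 132) (176, 152, 132) (178, 144, 132) (180, 138, 133) (182, 138, 133) (184, 138, 132) (186, 137, 132) (188, 137, 132) (190, 134, 132) (192, 125, 132) (194, 122, 133) (196, 114, 135) (198, 113, 135) (200, 114, 135) (202, 117, 135) (204, 117, 135)
```

```bash
python3 - <<'E'
from h import *
import json
for n,pts in {"w2":[(236.3,164.5),(276.8,164.5),(236.3,192),(276.8,192)],"w1":[(235,55),(280,55),(235,92.5),(280,92.5)]}.items():
    st={k:np.array(v) for k,v in json.load(open(n+".json")).items()}; c=cam("wrist",st)
    P=np.array([cast(c,*p,70) for p in pts]); C=P.mean(0)
    print(n,P[:,:2].round(1).tolist(),"centre",C[:2].round(1),"w",np.linalg.norm(P[1]-P[0]).round(1),np.linalg.norm(P[3]-P[2]).round(1),"d",np.linalg.norm(P[2]-P[0]).round(1),"ang",np.degrees(np.arctan2(*(P[1]-P[0])[[1,0]])).round(1))
t=cam("top"); im=cv2.imread("pics/raw_top0.png"); g=cv2.cvtColor(im,cv2.COLOR_BGR2GRAY)
# top cam: corners from crop1 left half: scale 400/70 x, 400/65 y, offset 170,190
for u,v in [(85,150),(165,125),(202,237),(122,258)]:
    print(cast(t,170+u*70/400,190+v*65/400,70)[:2].round(1))
E
```

```text
w2 [[475.3, 213.9], [527.5, 232.5], [488.2, 175.9], [542.1, 195.2]] centre [508.3 204.4] w 55.5 57.3 d 40.1 ang 19.7
w1 [[475.0, 214.1], [526.6, 232.5], [489.0, 172.9], [542.6, 192.1]] centre [508.3 202.9] w 54.8 56.9 d 43.5 ang 19.7
[526.6 230.7]
[539.5 190.1]
[486.8 169.2]
[475.8 209.8]
```

```bash
cat >> h.py <<'E'
def tp(G,yaw,th,back=0):
    M=R.from_euler("xyz",[180,0,yaw],degrees=True)*R.from_euler("y",th,degrees=True)
    a=M.as_matrix()[:,2]; return np.array(G)+(5-back)*a, M.as_euler("xyz",degrees=True)
E
python3 - <<'E'
from h import *
G=[506.5,207.2,37]; pre=tp(G,109.7,-35,90); g=tp(G,109.7,-35); print(pre,g)
plan(*pre,8); plan(*pre,10);plan(*g,5,start=pre)
E
```

```text
(array([490.06525875, 253.1004522 , 106.62792376]), array([180. ,  35. , 109.7])) (array([507.46674949, 204.4999734 ,  32.90423978]), array([180. ,  35. , 109.7]))
8 rows [0.309, 0.035, 0.898, -0.001, -0.954, -0.001] max 0.954 end [490.0, 253.0, 107.0] mid [484.0, 262.0, 191.0]
10 rows [0.253, 0.028, 0.717, -0.001, -0.763, -0.001] max 0.763 end [490.0, 253.0, 107.0] mid [483.0, 262.0, 197.0]
5 rows [0.0, -0.0, 0.6, -0.0, -0.0, 0.0] max 0.6 end [507.0, 204.0, 33.0] mid [501.0, 224.0, 62.0]
```

Emit:
{"name": "apply_moves", "arguments": {"deltas": [[0.309,0.035,0.898,0,-0.954,0,1],[0.309,0.035,0.898,0,-0.954,0,1],[0.309,0.035,0.898,0,-0.954,0,1],[0.309,0.035,0.898,0,-0.954,0,1],[0.309,0.035,0.898,0,-0.954,0,1],[0.309,0.035,0.898,0,-0.954,0,1],[0.309,0.035,0.898,0,-0.954,0,1],[0.309,0.035,0.898,0,-0.954,0,1]]}}

```text
time: 6.2
tool_pos: [490.9, 252.2, 106.1]
tcp_rot: [180.0, 35.1, 109.5]
ft_force: [0.0, 0.3, -0.1]
finger_gap: 85.7
grip_force: 0.0
```

```bash
python3 - <<'E'
from h import *
import json
s=sense(); im=snapshot("wrist")[:,:,::-1]; print(s["time"],s["tool_pos"],s["tcp_rot"],s["joint_pos"].round(1))
cv2.imwrite("pics/w3.png",im); json.dump({k:s[k].tolist() for k in("tool_pos","tcp_rot")},open("w3.json","w"))
G=[506.5,207.2,37]; plan(*tp(G,109.7,-35),5)
E
```

```text
6.2 [490.90487218 252.21295875 106.08448957] [179.95093557  35.11751322 109.5277583 ] [ 41.5  19.7  93.3 -32.5  83.   30.6]
5 rows [-0.01, 0.02, 0.559, -0.017, 0.018, 0.005] max 0.559 end [507.0, 204.0, 33.0] mid [500.0, 223.0, 60.0]
```

View pics/w3.png

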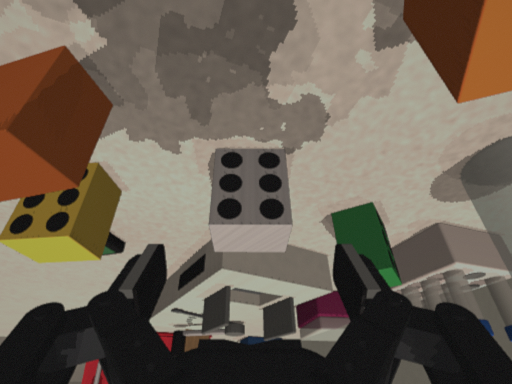

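The block is centred between the open fingers (u≈250), with its six wells facing the camera and no visible skew. I'll advance and grip.

Emit:
{"name": "apply_moves", "arguments": {"deltas": [[-0.01,0.02,0.559,-0.017,0.018,0,1],[-0.01,0.02,0.559,-0.017,0.018,0,1],[-0.01,0.02,0.559,-0.017,0.018,0,1],[-0.01,0.02,0.559,-0.017,0.018,0,1],[-0.01,0.02,0.559,-0.017,0.018,0,1],[0,0,0,0,0,0,1],[0,0,0,0,0,0,0.6],[0,0,0,0,0,0,0.55]], "grip_force": 60}}

```text
time: 7.25
tool_pos: [510.2, 208.1, 39.7]
tcp_rot: [179.5, 34.6, 109.5]
ft_force: [1.5, 0.7, -4.3]
finger_gap: 55.6
grip_force: 63.8
```

Emit:
{"name": "apply_moves", "arguments": {"deltas": [[0,0,0,0,0,0,0.4],[0,0,0,0,0,0,0.4],[0,0,0,0,0,0,0.4]]}}

```text
time: 7.62
tool_pos: [510.3, 208.2, 39.6]
tcp_rot: [179.5, 34.5, 109.5]
ft_force: [-2.6, 3.3, 6.3]
finger_gap: 55.1
grip_force: 64.6
```

```bash
python3 - <<'E'
from h import *
s=sense(); T=mat(s["tool_pos"],s["tcp_rot"]); G=s["tool_pos"]-5*T[:3,2]; print(G)
u=np.array([-.337,.941,0]); th=-s["tcp_rot"][1]; yaw=s["tcp_rot"][2]
A=(s["tool_pos"]+[0,0,60],s["tcp_rot"]); plan(*A,4)
G2=G+70*u; h=22+7.5
G2[2]=h+60; B=tp(G2,yaw,th+90); plan(*B,24,start=A); G2[2]=h+1; C=tp(G2,yaw,th+90); print(B,C); plan(*C,4,start=B)
E
```

```text
[509.28724028 210.84941662  43.72477561]
4 rows [-0.283, 0.004, -0.412, -0.0, 0.0, 0.0] max 0.412 end [510.0, 208.0, 100.0] mid [510.0, 208.0, 85.0]
24 rows [0.114, -0.0, 0.037, 0.003, 0.818, 0.003] max 0.818 end [485.0, 280.0, 87.0] mid [497.0, 245.0, 77.0]
(array([484.31962342, 280.60096571,  86.66526043]), array([180.        , -55.4623324 , 109.54049606])) (array([484.31962342, 280.60096571,  27.66526043]), array([180.        , -55.4623324 , 109.54049606]))
4 rows [-0.405, -0.0, 0.279, -0.0, 0.0, -0.0] max 0.405 end [484.0, 281.0, 28.0] mid [484.0, 281.0, 42.0]
```

Emit:
{"name": "apply_moves", "arguments": {"deltas": [[-0.283,0,-0.412,0,0,0,0.4],[-0.283,0,-0.412,0,0,0,0.4],[-0.283,0,-0.412,0,0,0,0.4],[-0.283,0,-0.412,0,0,0,0.4]]}}

```text
time: 8.12
tool_pos: [509.7, 207.3, 100.1]
tcp_rot: [179.6, 34.6, 109.5]
ft_force: [0.5, 0.3, -2.5]
finger_gap: 55.4
grip_force: 64.3
```

Emit:
{"name": "apply_moves", "arguments": {"deltas": [[0.114,0,0.037,0.003,0.818,0.003,0.4],[0.114,0,0.037,0.003,0.818,0.003,0.4],[0.114,0,0.037,0.003,0.818,0.003,0.4],[0.114,0,0.037,0.003,0.818,0.003,0.4],[0.114,0,0.037,0.003,0.818,0.003,0.4],[0.114,0,0.037,0.003,0.818,0.003,0.4],[0.114,0,0.037,0.003,0.818,0.003,0.4],[0.114,0,0.037,0.003,0.818,0.003,0.4]]}}

```text
time: 9.12
tool_pos: [502.3, 227.9, 81.5]
tcp_rot: [179.7, 4.5, 109.7]
ft_force: [1.3, -0.4, -3.6]
finger_gap: 55.3
grip_force: 64.2
```

Emit:
{"name": "apply_moves", "arguments": {"deltas": [[0.114,0,0.037,0.003,0.818,0.003,0.4],[0.114,0,0.037,0.003,0.818,0.003,0.4],[0.114,0,0.037,0.003,0.818,0.003,0.4],[0.114,0,0.037,0.003,0.818,0.003,0.4],[0.114,0,0.037,0.003,0.818,0.003,0.4],[0.114,0,0.037,0.003,0.818,0.003,0.4],[0.114,0,0.037,0.003,0.818,0.003,0.4],[0.114,0,0.037,0.003,0.818,0.003,0.4]]}}

```text
time: 10.12
tool_pos: [492.9, 254.1, 76.8]
tcp_rot: [179.8, -25.5, 109.7]
ft_force: [0.7, 0.0, -4.3]
finger_gap: 55.1
grip_force: 64.2
```

Emit:
{"name": "apply_moves", "arguments": {"deltas": [[0.114,0,0.037,0.003,0.818,0.003,0.4],[0.114,0,0.037,0.003,0.818,0.003,0.4],[0.114,0,0.037,0.003,0.818,0.003,0.4],[0.114,0,0.037,0.003,0.818,0.003,0.4],[0.114,0,0.037,0.003,0.818,0.003,0.4],[0.114,0,0.037,0.003,0.818,0.003,0.4],[0.114,0,0.037,0.003,0.818,0.003,0.4],[0.114,0,0.037,0.003,0.818,0.003,0.4]]}}

```text
time: 11.12
tool_pos: [484.2, 279.1, 86.6]
tcp_rot: [179.9, -55.4, 109.7]
ft_force: [-0.2, 0.2, -3.0]
finger_gap: 55.5
grip_force: 64.4
```

```bash
python3 - <<'E'
from h import *
import json
s=sense(); im=snapshot("wrist")[:,:,::-1]; print(s["time"],s["tool_pos"],s["tcp_rot"],s["joint_pos"].round(1),s["grip_force"])
im2=snapshot("scene")[:,:,::-1]
cv2.imwrite("pics/w4.png",np.hstack([cv2.resize(im[:,80:430],(400,439)),cv2.resize(im2[140:310,210:365],(400,439),interpolation=3)]))
json.dump({k:s[k].tolist() for k in("tool_pos","tcp_rot")},open("w4.json","w"))
C=tp([485.7,276.7,30.5],109.54,55.46); plan(*C,4); print(C)
E
```

```text
11.125 [484.2305947  279.10206732  86.56815151] [179.88199547 -55.42808532 109.72119751] [ -4.4  25.5  99.2  48.9  87.2 -41.3] 64.37321305274963
4 rows [-0.389, 0.011, 0.283, -0.004, 0.002, -0.003] max 0.389 end [484.0, 281.0, 28.0] mid [484.0, 280.0, 42.0]
(array([484.32245534, 280.58145226,  27.66509276]), array([180.  , -55.46, 109.54]))
```

View pics/w4.png

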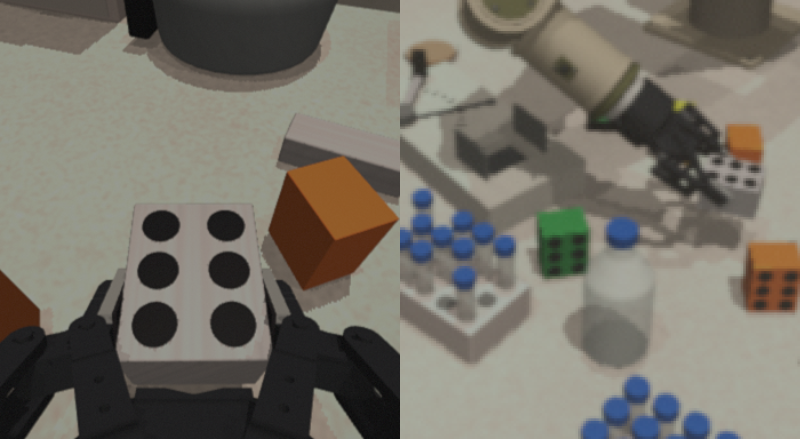

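The block is held wells up, and the path down to the bench is clear. The orange look-alike is off to the right with a gap to the fingers. I'll lower it.

Emit:
{"name": "apply_moves", "arguments": {"deltas": [[-0.389,0.011,0.283,0,0,0,0.4],[-0.389,0.011,0.283,0,0,0,0.4],[-0.389,0.011,0.283,0,0,0,0.4],[-0.33,0.01,0.24,0,0,0,0.4],[0,0,0,0,0,0,0.4]]}}

```text
time: 11.85
tool_pos: [483.6, 281.4, 29.1]
tcp_rot: [-179.7, -55.5, 109.3]
ft_force: [-0.1, -0.3, -3.9]
finger_gap: 55.4
grip_force: 64.4
```

Emit:
{"name": "apply_moves", "arguments": {"deltas": [[-0.054,0,0.039,0,0,0,0.4],[-0.027,0,0.02,0,0,0,0.4],[0,0,0,0,0,0,0.4]]}}

```text
time: 12.22
tool_pos: [484.9, 281.3, 27.8]
tcp_rot: [180.0, -55.4, 109.6]
ft_force: [0.9, 1.1, -3.3]
finger_gap: 55.4
grip_force: 64.4
```

Emit:
{"name": "apply_moves", "arguments": {"deltas": [[-0.027,0,0.02,0,0,0,0.4],[0,0,0,0,0,0,0.4],[0,0,0,0,0,0,0.4]]}}

```text
time: 12.6
tool_pos: [484.6, 281.4, 26.5]
tcp_rot: [-180.0, -55.4, 109.5]
ft_force: [-0.4, 0.3, -3.9]
finger_gap: 55.1
grip_force: 64.4
```

Emit:
{"name": "apply_moves", "arguments": {"deltas": [[-0.027,0,0.02,0,0,0,0.4],[0,0,0,0,0,0,0.4]]}}

```text
time: 12.85
tool_pos: [484.7, 281.4, 26.3]
tcp_rot: [-180.0, -55.5, 109.6]
ft_force: [-3.5, -4.7, 5.0]
finger_gap: 55.5
grip_force: 65.1
```

The force changed from -4 to +5 N, so the foot is on the bench. I'll let go.

Emit:
{"name": "apply_moves", "arguments": {"deltas": [[0,0,0,0,0,0,0.72],[0,0,0,0,0,0,0.8],[0,0,0,0,0,0,0.8],[0,0,0,0,0,0,0.8]]}}

```text
time: 13.35
tool_pos: [484.6, 281.5, 25.4]
tcp_rot: [-180.0, -55.4, 109.5]
ft_force: [0.1, 0.0, -0.7]
finger_gap: 68.2
grip_force: 0.0
```

```bash
python3 - <<'E'
from h import *
s=sense(); print(s["grip_force"],s["ft_force"])
u=np.array([-.337,.941,0])
# back out along -tool z, then vertical hover for wrist view of block + heater
p,r=s["tool_pos"],s["tcp_rot"]; M=mat(p,r); back=p-100*M[:3,2]; print(back); plan(back,r,4)
G=np.array([483,285,150]); H=tp(G,109.6,0); plan(*H,14,start=(back,r))
E
```

```text
0.0 [ 0.10405941  0.02652368 -0.69657974]
[512.1716605  203.88035003  82.20537535]
4 rows [-0.0, -0.0, -0.833, 0.0, 0.0, -0.0] max 0.833 end [512.0, 204.0, 82.0] mid [505.0, 223.0, 68.0]
14 rows [0.262, -0.001, -0.029, 0.0, -0.864, -0.001] max 0.864 end [483.0, 285.0, 145.0] mid [498.0, 243.0, 129.0]
```

Emit:
{"name": "apply_moves", "arguments": {"deltas": [[0,0,-0.833,0,0,0,0.9],[0,0,-0.833,0,0,0,1],[0,0,-0.833,0,0,0,1],[0,0,-0.833,0,0,0,1],[0.262,0,-0.029,0,-0.864,0,1],[0.262,0,-0.029,0,-0.864,0,1],[0.262,0,-0.029,0,-0.864,0,1],[0.262,0,-0.029,0,-0.864,0,1]]}}

```text
time: 14.35
tool_pos: [506.3, 220.6, 108.6]
tcp_rot: [-180.0, -39.5, 109.5]
ft_force: [-0.1, 0.1, 0.2]
finger_gap: 85.5
grip_force: 0.0
```

Emit:
{"name": "apply_moves", "arguments": {"deltas": [[0.262,0,-0.029,0,-0.864,0,1],[0.262,0,-0.029,0,-0.864,0,1],[0.262,0,-0.029,0,-0.864,0,1],[0.262,0,-0.029,0,-0.864,0,1],[0.262,0,-0.029,0,-0.864,0,1],[0.262,0,-0.029,0,-0.864,0,1],[0.262,0,-0.029,0,-0.864,0,1],[0.262,0,-0.029,0,-0.864,0,1]]}}

```text
time: 15.35
tool_pos: [488.4, 270.8, 141.8]
tcp_rot: [180.0, -7.8, 109.5]
ft_force: [-0.7, 1.0, 0.3]
finger_gap: 85.1
grip_force: 0.0
```

Emit:
{"name": "apply_moves", "arguments": {"deltas": [[0.262,0,-0.029,0,-0.864,0,1],[0.262,0,-0.029,0,-0.864,0,1],[0,0,0,0,0,0,1]]}}

```text
time: 15.72
tool_pos: [482.7, 286.5, 144.9]
tcp_rot: [-180.0, 0.0, 109.7]
ft_force: [-0.3, 0.3, -0.1]
finger_gap: 85.4
grip_force: 0.0
```

```bash
python3 - <<'E'
from h import *
import json
s=sense(); im=snapshot("wrist")[:,:,::-1]; print(s["time"],s["tool_pos"],s["tcp_rot"],s["joint_pos"].round(1))
cv2.imwrite("pics/w5.png",im); json.dump({k:s[k].tolist() for k in("tool_pos","tcp_rot")},open("w5.json","w"))
c=cam("wrist",s); g=cv2.cvtColor(im,cv2.COLOR_BGR2GRAY)
cs,_=cv2.findContours((g<60).astype(np.uint8),cv2.RETR_LIST,1); P=[]
for k in cs:
    a=cv2.contourArea(k)
    if 150<a<1500 and len(k)>5:
        e=cv2.fitEllipse(k)
        if e[0][1]<300 and abs(e[0][0]-250)<90: P.append(cast(c,*e[0],44)[:2]); print(np.round(e[0],1),np.round(e[1],1),P[-1].round(1))
P=np.array(P)
if len(P)==6: print("centre",P.mean(0).round(1))
E
```

```text
15.725 [482.67294541 286.47453361 144.89453239] [-1.79981122e+02  7.82134793e-03  1.09706666e+02] [25.5  5.5 98.  -0.  76.4  5.8]
[266.6 217.3] [16.4 18. ] [503.8 268.8]
[232.6 217.3] [16.6 17.8] [476.3 258.9]
[232.1 193.2] [17.1 18.4] [468.8 279.7]
[266.9 192.8] [17.  18.6] [496.1 289.8]
[267.3 167.5] [18.4 19.4] [488.6 310.4]
[231.5 167.7] [18.4 19.1] [461.3 300.4]
centre [482.5 284.7]
```

View pics/w5.png

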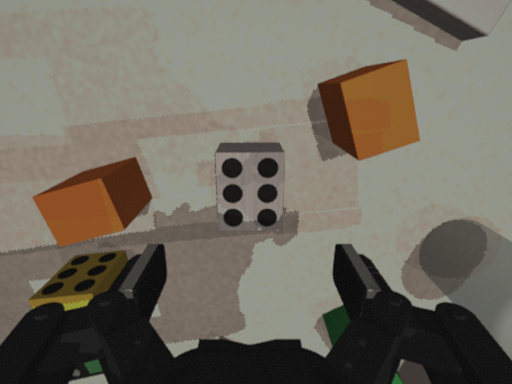

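The block lies wells up at (482.5, 284.7), with its long axis at 110°. The tool is directly above it. I'll descend and take a high grip.

Emit:
{"name": "apply_moves", "arguments": {"deltas": [[-0.03,0,0.75,0,0,-0.05,1],[-0.03,0,0.75,0,0,0,1],[0,0,0.75,0,0,0,1],[0,0,0.75,0,0,0,1],[0,0,0.68,0,0,0,1],[0,0,0,0,0,0,1],[0,0,0,0,0,0,0.6],[0,0,0,0,0,0,0.4]], "grip_force": 60}}

```text
time: 16.77
tool_pos: [485.1, 283.6, 36.1]
tcp_rot: [179.9, 0.0, 109.8]
ft_force: [0.7, 0.6, -2.5]
finger_gap: 54.9
grip_force: 65.5
```

Emit:
{"name": "apply_moves", "arguments": {"deltas": [[0,0,0,0,0,0,0.4],[0,0,0,0,0,0,0.4]]}}

```text
time: 17.02
tool_pos: [485.1, 283.7, 36.0]
tcp_rot: [179.9, 0.0, 109.8]
ft_force: [-0.1, -1.2, 5.7]
finger_gap: 54.5
grip_force: 66.6
```

```bash
python3 - <<'E'
from h import *
import json
s=sense(); print(s["tool_pos"],s["tcp_rot"],s["grip_force"])
# heater features, w1 and top0
st={k:np.array(v) for k,v in json.load(open("w1.json")).items()}; c=cam("wrist",st); k=1.5625
for n,u,v,z in [("mouthA",385,315,50),("mouthB",443,350,50),("mouthC",415,392,50),("mouthD",355,357,50),("hinge",373,493,70),("tip",290,410,54),("hsR",508,327,0),("hsT",370,237,0)]:
    print(n,cast(c,u/k,v/k,z)[:2].round(1))
E
```

```text
[485.12192918 283.67370929  35.99170479] [1.79875742e+02 2.50686228e-02 1.09776763e+02] 66.63105010986328
mouthA [554.6  30.2]
mouthB [620.9  14.4]
mouthC [611.6 -39.2]
mouthD [541.5 -22.1]
hinge [ 607.6 -157.1]
tip [497.3 -99.9]
hsR [691.5  43. ]
hsT [517.9  86.5]
```

```bash
python3 - <<'E'
from h import *
s=sense(); A=(s["tool_pos"]+[0,0,145],s["tcp_rot"]); plan(*A,6)
B=([669,-26,185],[180,0,166]); plan(*B,18,start=A)
E
```

```text
6 rows [-0.0, 0.002, -0.806, 0.0, 0.0, 0.0] max 0.806 end [485.0, 284.0, 181.0] mid [485.0, 284.0, 133.0]
18 rows [-0.669, -0.187, -0.007, 0.001, 0.001, -0.681] max 0.681 end [669.0, -26.0, 185.0] mid [549.0, 88.0, 183.0]
```

Emit:
{"name": "apply_moves", "arguments": {"deltas": [[0,0,-0.806,0,0,0,0.4],[0,0,-0.806,0,0,0,0.4],[0,0,-0.806,0,0,0,0.4],[0,0,-0.806,0,0,0,0.4],[0,0,-0.806,0,0,0,0.4],[0,0,-0.806,0,0,0,0.4],[-0.669,-0.187,-0.007,0,0,-0.681,0.4],[-0.669,-0.187,-0.007,0,0,-0.681,0.4]]}}

```text
time: 18.02
tool_pos: [487.8, 241.6, 179.9]
tcp_rot: [-180.0, 0.0, 116.2]
ft_force: [-0.1, 0.5, -4.3]
finger_gap: 54.7
grip_force: 65.6
```

Emit:
{"name": "apply_moves", "arguments": {"deltas": [[-0.669,-0.187,-0.007,0,0,-0.681,0.4],[-0.669,-0.187,-0.007,0,0,-0.681,0.4],[-0.669,-0.187,-0.007,0,0,-0.681,0.4],[-0.669,-0.187,-0.007,0,0,-0.681,0.4],[-0.669,-0.187,-0.007,0,0,-0.681,0.4],[-0.669,-0.187,-0.007,0,0,-0.681,0.4],[-0.669,-0.187,-0.007,0,0,-0.681,0.4],[-0.669,-0.187,-0.007,0,0,-0.681,0.4]]}}

```text
time: 19.02
tool_pos: [548.0, 87.3, 181.1]
tcp_rot: [-179.9, -0.0, 141.1]
ft_force: [-0.5, 0.2, -4.6]
finger_gap: 54.6
grip_force: 65.5
```

Emit:
{"name": "apply_moves", "arguments": {"deltas": [[-0.669,-0.187,-0.007,0,0,-0.681,0.4],[-0.669,-0.187,-0.007,0,0,-0.681,0.4],[-0.669,-0.187,-0.007,0,0,-0.681,0.4],[-0.669,-0.187,-0.007,0,0,-0.681,0.4],[-0.669,-0.187,-0.007,0,0,-0.681,0.4],[-0.669,-0.187,-0.007,0,0,-0.681,0.4],[-0.669,-0.187,-0.007,0,0,-0.681,0.4],[-0.669,-0.187,-0.007,0,0,-0.681,0.4]]}}

```text
time: 20.02
tool_pos: [667.8, -26.7, 182.5]
tcp_rot: [-180.0, -0.1, 166.1]
ft_force: [0.1, 0.2, -3.4]
finger_gap: 54.6
grip_force: 65.5
```

Emit:
{"name": "apply_moves", "arguments": {"deltas": [[0,0,0,0,0,0,0.4]]}}

```text
time: 20.15
tool_pos: [668.1, -27.2, 182.5]
tcp_rot: [-180.0, -0.1, 165.9]
ft_force: [0.1, -0.9, -3.6]
finger_gap: 54.6
grip_force: 65.5
```

```bash
python3 - <<'E'
from h import *
import json
s=sense(); im=snapshot("wrist")[:,:,::-1]; print(s["time"],s["tool_pos"],s["tcp_rot"],s["joint_pos"].round(1))
cv2.imwrite("pics/raw_w6.png",im);cv2.imwrite("pics/w6.png",cv2.resize(im,(800,600),interpolation=3)); json.dump({k:s[k].tolist() for k in("tool_pos","tcp_rot")},open("w6.json","w"))
E
```

```text
20.15 [668.07030838 -27.19088376 182.46254304] [-1.79952364e+02 -6.82878165e-02  1.65928136e+02] [ -6.7  20.   77.4  -0.   82.7 -82.6]
```

View pics/w6.png

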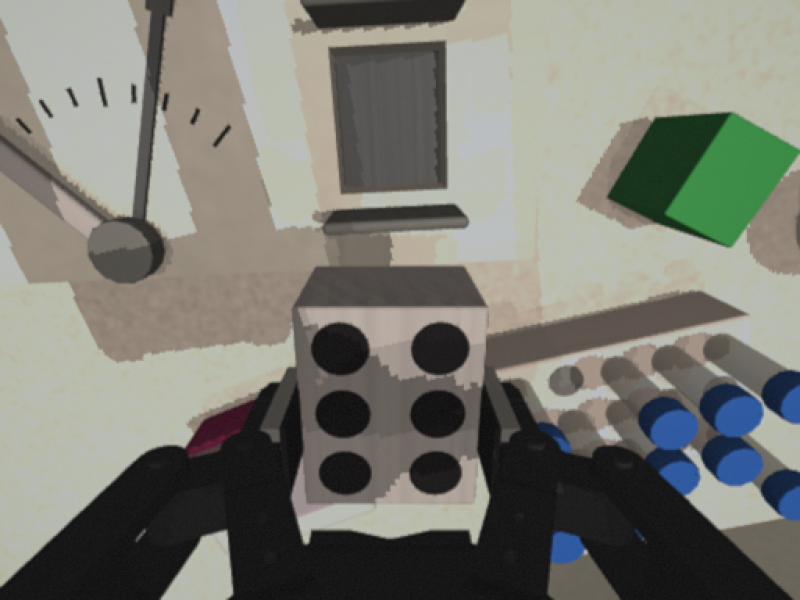

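The recess mouth shows clearly, with corners near (329,48), (446,41), (447,188) and (341,193). The wells of the held block are visible too, so I'll fit both from this one image.

```bash
python3 - <<'E'
from h import *
import json
im=cv2.imread("pics/raw_w6.png"); st={k:np.array(v) for k,v in json.load(open("w6.json")).items()}; c=cam("wrist",st); g=cv2.cvtColor(im,cv2.COLOR_BGR2GRAY)
roi=g[18:132,195:300]; print([int(x) for x in g[70:80].mean(0)[195:300:3]]); print([int(x) for x in g[18:132,240:255].mean(1)[::3]])
m=(cv2.medianBlur(roi,3)<105).astype(np.uint8); cs,_=cv2.findContours(m,cv2.RETR_EXTERNAL,2)
for k in cs:
    if cv2.contourArea(k)<2000: continue
    k=cv2.convexHull(k+np.array([195,18])); q=cv2.approxPolyN(k,4,ensure_convex=True).reshape(-1,2) if hasattr(cv2,"approxPolyN") else cv2.boxPoints(cv2.minAreaRect(k))
    P=np.array([cast(c,*p,50)[:2] for p in q]); print(q.tolist(),P.round(1).tolist()); e=np.roll(P,-1,0)-P
    print("sides",np.linalg.norm(e,axis=1).round(1),"ang",np.degrees(np.arctan2(e[:,1],e[:,0])).round(1),"centre",P.mean(0).round(1))
cs,_=cv2.findContours((g<50).astype(np.uint8),cv2.RETR_LIST,1); W=[]
zt=st["tool_pos"][2]+44-36
for k in cs:
    if 300<cv2.contourArea(k)<2500 and len(k)>5:
        e=cv2.fitEllipse(k)
        if 195<e[0][1]<320 and 200<e[0][0]<300: W.append(cast(c,*e[0],zt)[:2]); print(np.round(e[0],1),W[-1].round(1))
W=np.array(W); M=R.from_euler("xyz",st["tcp_rot"],degrees=True).as_matrix()
d=np.r_[W.mean(0),0]-np.r_[st["tool_pos"][:2],0]; print("block centre",W.mean(0),"in tool",(M.T@d)[:2].round(2))
E
```

```text
[178, 176, 175, 175, 176, 175, 152, 80, 76, 75, 76, 88, 87, 86, 83, 89, 87, 85, 87, 89, 86, 89, 90, 87, 90, 88, 86, 90, 63, 66, 108, 188, 187, 188, 189]
[157, 176, 176, 158, 64, 67, 76, 82, 87, 87, 87, 87, 87, 87, 87, 87, 87, 87, 87, 87, 87, 88, 87, 87, 87, 87, 87, 87, 87, 87, 86, 86, 86, 86, 82, 170, 188, 188]
[[286, 120], [218, 123], [210, 30], [284, 26]] [[621.4, 16.8], [609.5, -41.6], [537.7, -27.6], [549.2, 30.2]]
sides [59.7 73.1 59.  73.4] ang [-101.6  169.    78.7  -10.5] centre [579.5  -5.6]
[278.1 302. ] [690.  -18.5]
[220.5 302.3] [683.1 -46.7]
[279.7 264.4] [668.7 -13. ]
[219.  264.5] [661.7 -41.3]
[281.2 222.7] [647.3  -7.7]
[217.1 223.1] [640.3 -36.1]
block centre [665.18797168 -27.23359439] in tool [ 2.79 -0.74]
```

```bash
python3 -c "
from h import *
plan([582.4,-5.4,150],[180,0,168.8],6)"
```

```text
6 rows [0.487, 0.009, 0.181, -0.001, -0.004, -0.105] max 0.487 end [582.0, -5.0, 150.0] mid [611.0, -12.0, 161.0]
```

Emit:
{"name": "apply_moves", "arguments": {"deltas": [[0.487,0.009,0.181,0,-0.004,-0.105,0.4],[0.487,0.009,0.181,0,-0.004,-0.105,0.4],[0.487,0.009,0.181,0,-0.004,-0.105,0.4],[0.487,0.009,0.181,0,-0.004,-0.105,0.4],[0.487,0.009,0.181,0,-0.004,-0.105,0.4],[0.487,0.009,0.181,0,-0.004,-0.105,0.4],[0,0,0,0,0,0,0.4],[0,0,0,0,0,0,0.4]]}}

```text
time: 21.2
tool_pos: [583.0, -5.2, 151.1]
tcp_rot: [-180.0, 0.1, 168.8]
ft_force: [1.0, -0.9, -4.0]
finger_gap: 54.3
grip_force: 65.5
```

```bash
python3 -c "
from h import *
s=sense();print(s['tool_pos'],s['tcp_rot'],s['time'])
plan([582.4,-5.4,93],[180,0,168.8],5)"
```

```text
[582.98564646  -5.20186991 151.0987657 ] [-1.79966904e+02  1.39847320e-01  1.68841061e+02] 21.2
5 rows [0.004, -0.002, 0.387, -0.001, 0.006, 0.002] max 0.387 end [582.0, -5.0, 93.0] mid [583.0, -5.0, 116.0]
```

Emit:
{"name": "apply_moves", "arguments": {"deltas": [[0.004,0,0.387,0,0.006,0,0.4],[0.004,0,0.387,0,0.006,0,0.4],[0.004,0,0.387,0,0.006,0,0.4],[0.004,0,0.387,0,0.006,0,0.4],[0.004,0,0.387,0,0.006,0,0.4],[0,0,0,0,0,0,0.4]]}}

```text
time: 21.95
tool_pos: [581.2, -5.3, 91.0]
tcp_rot: [-179.9, -0.2, 168.8]
ft_force: [-0.1, 0.1, -3.4]
finger_gap: 54.6
grip_force: 65.5
```

Emit:
{"name": "apply_moves", "arguments": {"deltas": [[0,0,0.1,0,0,0,0.4],[0,0,0.1,0,0,0,0.4],[0,0,0.1,0,0,0,0.4],[0,0,0,0,0,0,0.4]]}}

```text
time: 22.45
tool_pos: [582.0, -5.3, 83.4]
tcp_rot: [-180.0, -0.1, 168.9]
ft_force: [0.8, -0.3, -4.4]
finger_gap: 54.8
grip_force: 65.5
```

Emit:
{"name": "apply_moves", "arguments": {"deltas": [[0,0,0.1,0,0,0,0.4],[0,0,0.1,0,0,0,0.4],[0,0,0,0,0,0,0.4]]}}

```text
time: 22.82
tool_pos: [581.9, -5.3, 77.2]
tcp_rot: [-180.0, -0.1, 168.9]
ft_force: [-0.3, 0.9, -4.0]
finger_gap: 54.8
grip_force: 65.5
```

Emit:
{"name": "apply_moves", "arguments": {"deltas": [[0,0,0.1,0,0,0,0.4],[0,0,0.07,0,0,0,0.4],[0,0,0,0,0,0,0.4]]}}

```text
time: 23.2
tool_pos: [582.0, -5.4, 72.2]
tcp_rot: [-180.0, -0.1, 168.8]
ft_force: [-0.7, 0.2, -3.4]
finger_gap: 54.7
grip_force: 65.5
```

Emit:
{"name": "apply_moves", "arguments": {"deltas": [[0,0,0.04,0,0,0,0.4],[0,0,0.03,0,0,0,0.4],[0,0,0,0,0,0,0.4]]}}

```text
time: 23.58
tool_pos: [582.2, -5.4, 70.4]
tcp_rot: [-180.0, -0.0, 168.8]
ft_force: [0.0, 0.6, -3.7]
finger_gap: 54.5
grip_force: 65.5
```

Emit:
{"name": "apply_moves", "arguments": {"deltas": [[0,0,0.04,0,0,0,0.4],[0,0,0,0,0,0,0.4]]}}

```text
time: 23.82
tool_pos: [582.5, -5.4, 69.9]
tcp_rot: [-180.0, -0.0, 168.9]
ft_force: [-3.3, -0.5, 2.1]
finger_gap: 54.6
grip_force: 66.2
```

The platen is touched (force +2 N). I'll release, rise, and close the fingers to push the block down.

Emit:
{"name": "apply_moves", "arguments": {"deltas": [[0,0,0,0,0,0,0.8],[0,0,0,0,0,0,0.85],[0,0,0,0,0,0,0.85],[0,0,-0.6,0,0,0,0.85],[0.03,0,-0.7,0,0,0,0.7],[0.03,0,-0.3,0,0,0,0],[0.03,0,0,0,0,0,0],[0,0,0,0,0,0,0]], "grip_force": 20}}

```text
time: 24.82
tool_pos: [579.1, -4.7, 116.6]
tcp_rot: [-180.0, -0.1, 168.9]
ft_force: [-0.5, -0.3, -0.7]
finger_gap: 5.1
grip_force: 0.0
```

Emit:
{"name": "apply_moves", "arguments": {"deltas": [[0,0,0,0,0,0,0],[0,0,0,0,0,0,0],[0,0,0,0,0,0,0]]}}

```text
time: 25.2
tool_pos: [579.4, -4.8, 116.9]
tcp_rot: [-180.0, -0.1, 168.8]
ft_force: [0.6, -0.4, -1.0]
finger_gap: 0.2
grip_force: 0.0
```

```bash
python3 - <<'E'
from h import *
s=sense(); im=snapshot("wrist")[:,:,::-1]; print(s["time"],s["tool_pos"],s["tcp_rot"],s["finger_gap"])
cv2.imwrite("pics/w7.png",im)
E
```

```text
25.2 [579.42443837  -4.8307523  116.89617192] [-1.79955374e+02 -7.05698208e-02  1.68847989e+02] 0.21306346883151486
```

View pics/w7.png

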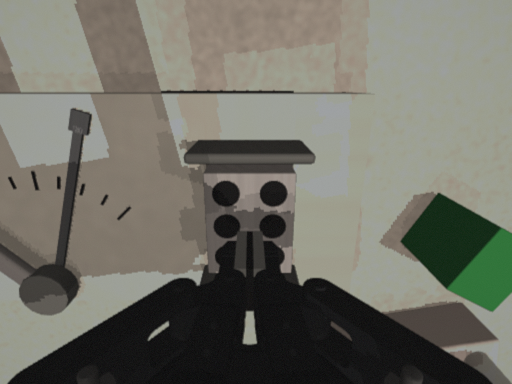

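The block sits in the recess with the closed fingers above its centre. I'll push it down and watch the force.

Emit:
{"name": "apply_moves", "arguments": {"deltas": [[0,0,0.4,0,0,0,0],[0,0,0.3,0,0,0,0],[0,0,0.1,0,0,0,0],[0,0,0.07,0,0,0,0],[0,0,0.07,0,0,0,0]]}}

```text
time: 25.88
tool_pos: [579.5, -4.8, 89.5]
tcp_rot: [-180.0, -0.1, 168.9]
ft_force: [-3.6, 1.5, 5.9]
finger_gap: 0.1
grip_force: 3.0
```

Emit:
{"name": "apply_moves", "arguments": {"deltas": [[0,0,0.07,0,0,0,0],[0,0,0.07,0,0,0,0],[0,0,0.05,0,0,0,0]]}}

```text
time: 26.25
tool_pos: [579.5, -4.8, 83.9]
tcp_rot: [-180.0, -0.1, 168.9]
ft_force: [-4.6, 0.1, 5.6]
finger_gap: 0.0
grip_force: 2.9
```

Emit:
{"name": "apply_moves", "arguments": {"deltas": [[0,0,0.05,0,0,0,0],[0,0,0.05,0,0,0,0],[0,0,0,0,0,0,0]]}}

```text
time: 26.62
tool_pos: [579.6, -4.8, 82.0]
tcp_rot: [-180.0, -0.0, 168.9]
ft_force: [-7.6, 1.0, 13.3]
finger_gap: -0.1
grip_force: 6.5
```

Emit:
{"name": "apply_moves", "arguments": {"deltas": [[0,0,0.05,0,0,0,0],[0,0,0,0,0,0,0]]}}

```text
time: 26.88
tool_pos: [579.9, -4.8, 81.9]
tcp_rot: [-180.0, -0.0, 168.9]
ft_force: [-13.0, 0.7, 23.5]
finger_gap: -0.1
grip_force: 11.8
```

The block is home: at z = 82 the force rises to 23 N. Next I'll measure the pointer's direction from the stored pictures.

```bash
python3 - <<'E'
from h import *
import json
st6={k:np.array(v) for k,v in json.load(open("w6.json")).items()}; c6=cam("wrist",st6); im6=cv2.imread("pics/raw_w6.png")
st7={"tool_pos":np.array([579.42,-4.83,116.9]),"tcp_rot":np.array([-179.955,-.07,168.848])}; c7=cam("wrist",st7); im7=cv2.imread("pics/w7.png")
ex=np.array([np.cos(np.radians(-11.1)),np.sin(np.radians(-11.1))]); ey=np.array([-ex[1],ex[0]]); H=np.array([579.5,-5.6])+60*ex-150*ey; print("hinge",H.round(1))
for n,c,im,rows,x0,x1 in [("w6",c6,im6,range(20,125,5),75,115),("w7",c7,im7,range(140,255,6),45,95)]:
    g=cv2.cvtColor(im,cv2.COLOR_BGR2GRAY).astype(int); P=[]
    for v in rows:
        r=g[v,x0:x1]; i=np.where(r<80)[0]
        if 3<len(i)<14: P.append(cast(c,x0+i.mean(),v,54)[:2])
    P=np.array(P); vx,vy,px,py=cv2.fitLine(P.astype(np.float32),cv2.DIST_HUBER,0,.01,.01).ravel()
    if vx>0: vx,vy=-vx,-vy
    d=(H-[px,py]); print(n,len(P),"ang",np.degrees(np.arctan2(vy,vx)).round(2),"hinge off line",(d[0]*vy-d[1]*vx).round(1))
for c,u,v,n in [(c7,48.5,287,"hinge w7"),(c6,126/1.5625,250/1.5625,"hinge w6"),]: print(n,cast(c,u,v,70)[:2].round(1))
print("tip w7",cast(c7,80,110,54)[:2].round(1),cast(c7,79,121,54)[:2].round(1))
# knob: dark blob in top camera
t=cam("top"); g=cv2.cvtColor(cv2.imread("pics/raw_top0.png"),cv2.COLOR_BGR2GRAY)[205:232,325:355]
m=cv2.moments((g<40).astype(np.uint8),True); print("knob top px",325+m["m10"]/m["m00"],205+m["m01"]/m["m00"],m["m00"],cast(t,325+m["m10"]/m["m00"],205+m["m01"]/m["m00"],90)[:2].round(1),cast(t,325+m["m10"]/m["m00"],205+m["m01"]/m["m00"],102)[:2].round(1))
E
```

```text
hinge [ 609.5 -164.3]
w6 10 ang 153.29 hinge off line -5.4
w7 17 ang 150.72 hinge off line -0.5
hinge w7 [ 603.1 -157.2]
hinge w6 [ 609.1 -160.1]
tip w7 [490.2 -97.7] [ 496.6 -100.9]
knob top px 339.0 219.86206896551724 29.0 [ 521.  -218.2] [ 520.6 -216.1]
```

Emit:
{"name": "apply_moves", "arguments": {"deltas": [[0,0,-0.5,0,0,0,0],[0,0,-1,0,0,0,0.6],[0,0,-1,0,0,0,1],[0,0,-1,0,0,0,1]]}}

```text
time: 27.38
tool_pos: [579.9, -4.8, 185.3]
tcp_rot: [-180.0, 0.0, 168.8]
ft_force: [-0.1, -0.1, 1.0]
finger_gap: 54.6
grip_force: 0.0
```

```bash
python3 -c "
from h import *
plan([600,-150,185],[180,0,168.8],6)"
```

```text
6 rows [-0.266, -0.77, 0.002, -0.001, 0.001, 0.002] max 0.77 end [600.0, -150.0, 185.0] mid [593.0, -102.0, 185.0]
```

Emit:
{"name": "apply_moves", "arguments": {"deltas": [[-0.266,-0.77,0,0,0,0,1],[-0.266,-0.77,0,0,0,0,1],[-0.266,-0.77,0,0,0,0,1],[-0.266,-0.77,0,0,0,0,1],[-0.266,-0.77,0,0,0,0,1],[-0.266,-0.77,0,0,0,0,1],[0,0,0,0,0,0,1]]}}

```text
time: 28.25
tool_pos: [599.9, -152.2, 183.9]
tcp_rot: [-179.9, -0.0, 168.7]
ft_force: [0.0, -0.4, 0.5]
finger_gap: 85.5
grip_force: 0.0
```

```bash
python3 - <<'E'
from h import *
import json
s=sense(); im=snapshot("wrist")[:,:,::-1]; print(s["time"],s["tool_pos"],s["tcp_rot"])
cv2.imwrite("pics/w8.png",im); json.dump({k:s[k].tolist() for k in("tool_pos","tcp_rot")},open("w8.json","w"))
c=cam("wrist",s); g=cv2.cvtColor(im,cv2.COLOR_BGR2GRAY)
print("expected px: hinge",proj(c,[609.3,-162.5,70]),"knob",proj(c,[521,-217,102]),"tip",proj(c,[490.2,-97.7,54]))
for th in (45,70):
    cs,_=cv2.findContours((g<th).astype(np.uint8),cv2.RETR_EXTERNAL,2)
    for k in cs:
        a=cv2.contourArea(k)
        if a>60: r=cv2.minAreaRect(k); print(th,a,np.round(r[0],1),np.round(r[1],1),round(r[2],1))
cr=cv2.HoughCircles(cv2.medianBlur(g,3),cv2.HOUGH_GRADIENT,1.5,40,param1=120,param2=25,minRadius=8,maxRadius=25); print(None if cr is None else cr[0][:10].round(1))
E
```

```text
28.25 [ 599.9456383  -152.15535088  183.94341485] [-1.79942300e+02 -2.53376485e-02  1.68721188e+02]
expected px: hinge (np.float64(240.77327493169184), np.float64(199.13601943153523)) knob (np.float64(137.83864543834449), np.float64(114.9521693833696)) tip (np.float64(290.25433740628466), np.float64(40.66908266839994))
45 35149.5 [255.5 314. ] [138. 511.] 90.0
45 1072.0 [413.5 188. ] [18. 99.] 90.0
45 93.0 [247.  180.8] [28.6 13.2] 25.6
45 228.5 [431.8 156.3] [15.6 19.1] 45.0
45 226.0 [397.5 156.5] [15.6 18.4] 45.0
45 248.0 [402.  130.5] [17. 18.] 90.0
45 252.0 [437. 130.] [18. 18.] 0.0
45 1160.0 [140.5 114.5] [33. 45.] 90.0
45 284.5 [442.5 102.5] [19. 19.] 90.0
45 280.0 [406.5 102.5] [19. 19.] 90.0
45 181.5 [424.   68.5] [ 9. 92.] 90.0
70 73.0 [506.  302.5] [11. 10.] 90.0
70 64.5 [507.  278.5] [11.  8.] 90.0
70 41630.5 [255.5 309.5] [147. 511.] 90.0
70 1243.5 [414.5 188. ] [ 20. 103.] 90.0
70 1589.0 [  4.7 211.3] [55.7 47.4] 56.3
70 252.5 [431.8 156.8] [16.3 19.8] 45.0
70 251.0 [397.5 156.5] [17. 19.] 90.0
70 279.5 [436.7 130.5] [17.2 21.6] 56.3
70 277.0 [401.7 130.6] [17.9 20.1] 26.6
70 1273.5 [244.8 155.4] [ 38.2 113.7] 8.4
70 1289.0 [156.7 116.7] [78.6 37. ] 10.4
70 306.5 [442. 103.] [20. 20.] 90.0
70 309.5 [406. 103.] [20. 20.] 90.0
70 837.5 [392.6 111.9] [ 52.2 113.6] 39.8
70 378.5 [437.5  68. ] [ 10. 121.] 90.0
70 280.5 [52. 27.] [17.6 60.2] 36.5
[[239.2 198.8  19. ]
 [140.2 110.2  22.4]
 [402.8  99.8  14.2]
 [431.2 156.8   9.4]
 [197.2 116.2  24. ]
 [443.2 102.8  10.1]
 [141.8 273.8  24. ]
 [477.8 282.8  15.8]
 [248.2 308.2  20.8]]
```

```bash
cat > ptr.py <<'E'
from h import *
def polar(im,c,H,z,r0,r1,a0,a1,th=75):
    g=cv2.cvtColor(im,cv2.COLOR_BGR2GRAY).astype(np.float32); out=[]
    for r in range(r0,r1,5):
        A=np.arange(a0,a1,.1); uv=np.array([proj(c,[H[0]+r*np.cos(np.radians(a)),H[1]+r*np.sin(np.radians(a)),z]) for a in A],np.float32)
        p=cv2.remap(g,uv[:,:1],uv[:,1:],1).ravel(); i=np.where(p<th)[0]
        out.append((r,round(float(A[i].mean()),1) if len(i) else None,round(len(i)*.1*r*np.pi/180,1),int(p.min())))
    return out
E
python3 - <<'E'
from ptr import *
import json
st={k:np.array(v) for k,v in json.load(open("w8.json")).items()}; c=cam("wrist",st); im=cv2.imread("pics/w8.png")
H=cast(c,239.2,198.8,70)[:2]; K=cast(c,134.7,114.5,102)[:2]; d=K-H; print("hinge",H,"knob",K,np.linalg.norm(d),np.degrees(np.arctan2(d[1],d[0]))%360)
for o in polar(im,c,H,54,30,145,140,162): print(o)
W=np.array([cast(c,*p,68)[:2] for p in [(431.8,156.8),(397.5,156.5),(436.7,130.5),(402,130.6),(442,103),(406,103)]]); print(W.mean(0),np.linalg.norm(W[4]-W[0]),np.linalg.norm(W[2]-W[3]))
E
```

```text
hinge [ 608.71330183 -163.80591878] knob [ 520.27290334 -219.06390455] 104.28398283847162 211.99734010823445
(30, 151.7, 4.7, 63)
(35, 151.6, 4.8, 64)
(40, 151.8, 4.6, 65)
(45, 151.9, 4.8, 63)
(50, 151.5, 5.3, 59)
(55, 151.3, 4.9, 61)
(60, 151.3, 5.2, 62)
(65, 151.3, 5.3, 65)
(70, 151.0, 4.8, 67)
(75, 151.2, 4.8, 67)
(80, 151.7, 7.8, 44)
(85, 152.3, 6.8, 53)
(90, 151.0, 4.6, 69)
(95, 151.1, 5.1, 69)
(100, 150.9, 4.5, 69)
(105, 151.0, 5.1, 69)
(110, 151.1, 5.2, 68)
(115, 150.9, 4.6, 69)
(120, 150.9, 4.8, 70)
(125, 150.9, 6.3, 69)
(130, 150.9, 10.9, 68)
(135, None, 0.0, 94)
(140, None, 0.0, 133)
[579.26768745  -5.08819472] 44.253241332330795 28.7524783290145
```

The hinge is at (608.7, -163.8), the knob at (520.3, -219) and 212°, and the pointer at 151°. The well spacing agrees with the block being home. I'll move over the knob and grip it.

```bash
python3 -c "
from h import *
P=([520.3,-219,140],[180,0,168.7]);plan(*P,5)"
```

```text
5 rows [0.432, -0.548, 0.293, -0.001, -0.002, 0.003] max 0.548 end [520.0, -219.0, 140.0] mid [552.0, -192.0, 158.0]
```

Emit:
{"name": "apply_moves", "arguments": {"deltas": [[0.432,-0.548,0.293,0,0,0,1],[0.432,-0.548,0.293,0,0,0,1],[0.432,-0.548,0.293,0,0,0,1],[0.432,-0.548,0.293,0,0,0,1],[0.432,-0.548,0.293,0,0,0,1],[0,0,0,0,0,0,1]]}}

```text
time: 29.05
tool_pos: [518.9, -218.4, 139.1]
tcp_rot: [-180.0, -0.1, 168.8]
ft_force: [-0.6, 0.8, 1.3]
finger_gap: 85.6
grip_force: 0.0
```

Emit:
{"name": "apply_moves", "arguments": {"deltas": [[0,0,0.43,0,0,0,1],[0,0,0.43,0,0,0,1],[0,0,0.43,0,0,0,1],[0,0,0.4,0,0,0,1],[0,0,0,0,0,0,1]]}}

```text
time: 29.68
tool_pos: [519.4, -217.6, 87.6]
tcp_rot: [180.0, -0.2, 168.9]
ft_force: [-0.9, -0.2, 0.0]
finger_gap: 85.3
grip_force: 0.0
```

Emit:
{"name": "apply_moves", "arguments": {"deltas": [[0,0,0,0,0,0,0.5],[0,0,0,0,0,0,0.3],[0,0,0,0,0,0,0.2],[0,0,0,0,0,0,0.2],[0,0,0,0,0,0,0.2],[0,0,0,0,0,0,0.2]], "grip_force": 25}}

```text
time: 30.42
tool_pos: [520.1, -219.1, 90.0]
tcp_rot: [-179.9, -0.0, 168.8]
ft_force: [-3.4, -2.8, 4.4]
finger_gap: 23.4
grip_force: 26.6
```

```bash
python3 - <<'E'
from h import *
s=sense(); H=np.array([608.7,-163.8]); p=s["tool_pos"][:2]-H; print(s["tool_pos"],s["finger_gap"],np.linalg.norm(p),np.degrees(np.arctan2(p[1],p[0]))%360,s["grip_force"],s["ft_force"])
a0=np.arctan2(p[1],p[0])%(2*np.pi); a1=np.radians(151.0); r=np.linalg.norm(p)
M=R.from_euler("xyz",s["tcp_rot"],degrees=True).as_matrix(); A=np.linspace(a0,a1,17); Q=np.c_[r*np.cos(A),r*np.sin(A),0*A]
print((np.diff(Q,axis=0)@M/30).round(3)[:,:2].tolist())
E
```

```text
[ 520.06873456 -219.11445408   90.0442845 ] 23.43990079230335 104.47578688311549 211.96813863149652 26.567823886871338 [-3.3842192  -2.84634604  4.41289224]
[[0.153, 0.174], [0.141, 0.184], [0.128, 0.193], [0.115, 0.201], [0.101, 0.208], [0.087, 0.214], [0.073, 0.22], [0.058, 0.224], [0.043, 0.228], [0.028, 0.23], [0.013, 0.231], [-0.003, 0.232], [-0.018, 0.231], [-0.033, 0.229], [-0.049, 0.226], [-0.064, 0.223]]
```

Knob gripped: the gap is 23.4 mm, and the radius (104.5 mm) and angle match. Now I'll swing it.

Emit:
{"name": "apply_moves", "arguments": {"deltas": [[0.153,0.174,0,0,0,0,0.2],[0.141,0.184,0,0,0,0,0.2],[0.128,0.193,0,0,0,0,0.2],[0.115,0.201,0,0,0,0,0.2],[0.101,0.208,0,0,0,0,0.2],[0.087,0.214,0,0,0,0,0.2],[0.073,0.22,0,0,0,0,0.2],[0.058,0.224,0,0,0,0,0.2]]}}

```text
time: 31.42
tool_pos: [502.8, -167.0, 89.6]
tcp_rot: [-179.8, -0.2, 168.8]
ft_force: [-11.1, -7.7, 6.1]
finger_gap: 22.9
grip_force: 27.3
```

Emit:
{"name": "apply_moves", "arguments": {"deltas": [[0.043,0.228,0,0,0,0,0.2],[0.028,0.23,0,0,0,0,0.2],[0.013,0.231,0,0,0,0,0.2],[-0.003,0.232,0,0,0,0,0.2],[-0.018,0.231,0,0,0,0,0.2],[-0.033,0.229,0,0,0,0,0.2],[-0.049,0.226,0,0,0,0,0.2],[-0.064,0.223,0,0,0,0,0.2]]}}

```text
time: 32.42
tool_pos: [516.5, -113.0, 89.2]
tcp_rot: [-179.9, -0.2, 168.8]
ft_force: [-6.9, -5.7, 3.6]
finger_gap: 22.8
grip_force: 27.3
```

Emit:
{"name": "apply_moves", "arguments": {"deltas": [[0,0,0,0,0,0,0.2],[0,0,0,0,0,0,0.2]]}}

```text
time: 32.67
tool_pos: [516.8, -112.3, 89.3]
tcp_rot: [-179.9, -0.1, 168.8]
ft_force: [-6.2, -0.2, 3.3]
finger_gap: 22.8
grip_force: 27.1
```

```bash
python3 - <<'E'
from h import *
s=sense(); H=np.array([608.7,-163.8]); p=s["tool_pos"][:2]-H; M=R.from_euler("xyz",s["tcp_rot"],degrees=True).as_matrix()
print(s["tool_pos"],np.linalg.norm(p),np.degrees(np.arctan2(p[1],p[0]))%360,s["finger_gap"],s["ft_force"])
g=104.7*np.array([np.cos(np.radians(151)),np.sin(np.radians(151))])-p; print("need",(np.r_[g,0]@M/30).round(3))
E
```

```text
[ 516.75601606 -112.28024542   89.27664118] 105.39440827221722 150.7364110632856 22.777179767164522 [-6.21882129 -0.24667804  3.33605413]
need [-0.017 -0.022 -0.   ]
```

The lever is within 0.3° of the pointer. I'll release, rise, and check from above.

Emit:
{"name": "apply_moves", "arguments": {"deltas": [[0,0,0,0,0,0,0.5],[0,0,0,0,0,0,0.9],[0,0,0,0,0,0,1],[0,0,-0.8,0,0,0,1],[0,0,-0.8,0,0,0,1],[0,0,-0.8,0,0,0,1],[-0.6,0,-0.8,0,0,0,1],[-0.8,0,0,0,0,0,1]]}}

```text
time: 33.67
tool_pos: [560.8, -120.7, 188.5]
tcp_rot: [-179.9, 0.3, 168.9]
ft_force: [0.1, -1.1, 0.5]
finger_gap: 85.2
grip_force: 0.0
```

Emit:
{"name": "apply_moves", "arguments": {"deltas": [[-0.8,0,0,0,0,0,1],[-0.6,-0.5,0,0,0,0,1],[0,0,0,0,0,0,1]]}}

```text
time: 34.05
tool_pos: [597.7, -144.0, 185.0]
tcp_rot: [-180.0, -0.0, 168.8]
ft_force: [-0.2, 0.3, -0.1]
finger_gap: 85.2
grip_force: 0.0
```

```bash
python3 - <<'E'
from ptr import *
s=sense(); im=snapshot("wrist")[:,:,::-1].copy(); print(s["time"],s["tool_pos"],s["ft_force"].round(1)); c=cam("wrist",s); cv2.imwrite("pics/w9.png",im); g=cv2.cvtColor(im,cv2.COLOR_BGR2GRAY)
cr=cv2.HoughCircles(cv2.medianBlur(g,3),cv2.HOUGH_GRADIENT,1.5,40,param1=120,param2=25,minRadius=8,maxRadius=25); print(cr[0][:8].round(1).tolist(), "exp hinge",proj(c,[608.7,-163.8,70]),"knob",proj(c,[516.9,-112.5,102]))
H=np.array([608.7,-163.8])
print("tip end",polar(im,c,H,54,120,140,140,162))
cs,_=cv2.findContours((g<45).astype(np.uint8),cv2.RETR_EXTERNAL,2)
for k in cs:
    a=cv2.contourArea(k)
    if 150<a<3000: print(a,cv2.boundingRect(k))
# lever bar edges at z=68: print profile
for r in (40,60,80):
    A=np.arange(138,165,1.); print(r,[int(g[int(round(v)),int(round(u))]) for u,v in (proj(c,[H[0]+r*np.cos(np.radians(a)),H[1]+r*np.sin(np.radians(a)),68]) for a in A)])
E
```

```text
34.05 [ 597.70969782 -143.9561663   185.0255954 ] [-0.2  0.3 -0.1]
[[230.1999969482422, 201.8000030517578, 18.799999237060547], [272.20001220703125, 86.19999694824219, 17.299999237060547], [146.1999969482422, 276.79998779296875, 24.0], [389.20001220703125, 102.80000305175781, 24.0], [395.20001220703125, 269.20001220703125, 15.5], [431.20001220703125, 108.80000305175781, 10.100000381469727], [386.20001220703125, 161.1999969482422, 9.199999809265137], [468.79998779296875, 285.79998779296875, 15.800000190734863]] exp hinge (np.float64(230.75837923293992), np.float64(202.28644780483862)) knob (np.float64(272.5482816584174), np.float64(83.89263485858424))
tip end [(120, 150.7, 5.2, 63), (125, 150.8, 5.2, 68), (130, 150.9, 10.7, 69), (135, None, 0.0, 95)]
2390.0 (229, 266, 97, 54)
1063.0 (354, 183, 98, 19)
156.5 (498, 158, 14, 25)
220.0 (379, 153, 18, 17)
224.5 (412, 152, 19, 18)
248.5 (417, 126, 19, 19)
245.5 (382, 126, 19, 19)
271.0 (386, 99, 20, 19)
268.5 (422, 98, 20, 20)
854.5 (255, 68, 33, 35)
40 [153, 151, 138, 124, 111, 121, 129, 129, 129, 130, 130, 128, 129, 128, 129, 129, 128, 127, 129, 126, 126, 118, 98, 78, 87, 87, 93]
60 [152, 153, 152, 152, 152, 154, 112, 113, 132, 133, 135, 135, 122, 118, 118, 117, 117, 117, 108, 81, 83, 87, 86, 115, 124, 139, 141]
80 [152, 150, 151, 151, 150, 151, 151, 152, 122, 132, 134, 137, 136, 136, 119, 116, 119, 98, 74, 58, 38, 81, 133, 141, 140, 141, 142]
```

The lever's bar mid-line is about 150.6–150.9° and the pointer is at 150.9° and unmoved. The wells are visible in the recess and the arm is clear of everything, so I'm handing in.

```bash
python3 -c "
from bench import *
print(hand_in())"
```

```text
the job is handed in; nothing more can be done
None
```

I laid the block wells up on the bench and let it go, then pushed it fully home in the recess. I swung the lever into line with the pointer to within about 0.01 rad by camera and handed the job in at about 34 s; no verdict came back.

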